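# Load-test a power adapter at the third load step

### The job

Load-test the 24-way power adapter that lies in the bench tester: push the sliding jaw along by its grip until it presses the adapter firmly onto the sprung contact pins, without ramming them, and leave the jaw there. Only then turn the sprung load knob clockwise from off, feeling three clicks, to the third stop, never past it, and hold it there: finish with the knob still in the fingers at the third stop, because it springs back to off when let go. Leave the other things on the table as they lie.

Things in the scene. Friction and masses are not known exactly. Their poses are not given: they have to be found in the camera images.
- tester: Bench load tester, fixed to the table: aluminium plate 170 x 395 x 12 mm. Origin at table height, mid depth; tester x points to its back (away from the robot), y to its left. Grey load box with the knob at its right (tester y -185 to -35 mm, top 70 mm high; brass resistors, 90 mm high, from 40 mm behind the knob's axis); left of it pin block, nest with adapter, jaw on two rods.
- adapter: The part under test: black 24-way power adapter, a block 53 mm (tester x) by 24 mm (tester y) by 22 mm high with four small capacitors on top, 70 g. Loose in the nest, on a floor 22 mm above the table, between two low cheeks that guide it along tester y. Starts 2 to 12 mm clear of the pins; the jaw pushes it onto them. Origin: centre of its underside.
- contact_pins: Two rows of 12 sprung brass pins that look out of the black pin block towards the adapter (tester +y). Origin: middle of the plane of the pin tips, 34 mm above the table, at tester y +2 mm when out. The set sinks up to 6 mm towards tester -y: 1.5 N to start, 1.2 N more per mm, then solid (8.7 N). Well pressed is about half way in (2 to 5 mm, 4 to 7.5 N).
- jaw_slide (a joint): Travel of the sliding jaw in m: 0 fully open, growing as it closes along tester -y; range 0 to 0.100, starts at 0 to 0.05. It pushes the adapter along; at 0.092 the adapter just meets the pins, at 0.098 they are full in. The slide is stiff (9 N of friction either way, plus 15 N per m/s) and stays where it is left, also against the pins.
- jaw_grip (a point): Middle of the black ribbed grip on the jaw, 72 mm above the table: 22 mm along tester y (the sliding direction), 52 mm along tester x, free from 54 to 84 mm above the table. The jaw block under it is 118 mm (x) by 40 mm (y), its top 50 mm high; its rubber-faced nose ends 44 mm from the grip's middle towards the pins. Moves with the jaw; axes as the tester's.
- load_switch (a joint): Knob angle in rad: 0 off (end stop, where it starts), growing clockwise from above. Six click stops 22.5 deg (0.393) apart: the third is 1.178, the last 2.356. A spring (0.08 N m at off, 0.10 at the third) drives it back to off from any stop when let go; the clicks add and take up to 0.065 N m: stiffest (0.16) a quarter step past a stop, lightest a quarter step before the next.
- knob_grip (a point): On the knob's vertical axis, 98 mm above the table. Black bar knob on the load box: skirt 49 mm across, up to 77 mm above the table; bar 46 x 14 mm, from there to 104 mm. x runs along the bar to the pointer end (white line): at off 67.5 deg left of tester +x, at the third stop along tester +x. Seven white dots round it mark off (the biggest) and the six stops.
- crimp_pliers: Bystander: crimping pliers with red handles, 190 mm long, lying behind the tester. Origin near the pivot, at table height.
- screwdriver: Bystander: grey-handled screwdriver, 150 mm, lying in front of the tester.
- case_fan: Bystander: black 120 mm case fan, 25 mm high, lying flat at the left.
- spray_can: Bystander: spray can with an orange cap, 52 mm across and 150 mm tall, standing at the right.
- small_connector: Bystander: small white connector housing, 18 x 30 x 14 mm, in front of the tester.
- cable_comb: Bystander: clear plastic comb, 76 mm long and 8 mm high, in front of the tester.
- screw_tray: Bystander: grey six-compartment screw tray, 100 x 140 x 22 mm, behind the tester.
There are look-alikes about, which are no part of the job. What is shaped like the adapter but orange is not meant.

How it is judged:
By the outcome, as a careful person would: the job done as asked, in the order asked, and still so for the second after the job is handed in, while the arm keeps its last pose, push and grip.
It also fails if it takes over 58 s, if anything falls off the work surface, if the arm or the gripper's body presses on something with over 40 N, if the wrist force passes 120 N, or if a joint passes its speed limit or range.

### The arm

A 6-joint arm with a two-finger parallel gripper is mounted at the origin on the work surface. World frame = base frame: x ahead of the robot, y to its left, z up, the work surface at z = 0. Lengths are in mm, angles in rad, forces in N, time in s.
With the tool pointing down it reaches from about 350 to 950 mm from the base axis. Payload 17.4 kg.
Tool frame: the origin (TCP) lies where the fingers leave the gripper's body, on its centre line; the fingertips stand 84 mm ahead of it and the grasp point (between the pads) lies 65 mm ahead of it; z points along the fingers, y is the line along which they close (so a half turn about z gives the same grasp; the last joint's range is limited). The gripper opens to 93 mm and grips with 3 to 60 N. Pads are 15 mm wide; open, the fingers measure 128 mm over their backs; the gripper's body (75 mm by 188 mm) begins 65 mm behind the grasp point.
Start: joints at [-1.361, 0.116, 1.442, -0, 1.584, -0.038], TCP at [165.549, -654.39, 302.746] pointing down, gripper open.
Joint ranges: [-2.83, 2.83], [-0.83, 2.19], [0.07, 2.5], [-1.14, 4.28], [0.01, 3], [-2.97, 2.97]. Speed limits (rad/s): [1.89, 1.89, 2.22, 3.14, 3.14, 3.14].

### API

Orientations are given as a rotation vector (axis times angle).
In Python, from workcell import * gives the robot as it stands. The module is installed in compiled form; this text tells all that it offers. Calls block until the motion is done:
- move_ptp(position, orientation): joint-space move of the TCP to a pose.
- move_straight(position, rot=None, speed=150): straight line of the TCP; rot=None keeps the orientation; speed is the mean speed in mm/s.
- move_j(angles): joint-space move.
- set_gripper(opening): finger opening in mm; the grip force is fixed at half the most; returns when the fingers have stopped.
- hold(seconds).
- ik(position, orientation): joint angles nearest the present ones, or None.
- get_state(): the state.
- grab_frame(name): name is "scene" or "top" or "wrist"; returns a dict with "pixels" (420x560x3 uint8, blue, green, red), "fov_y" (degrees; the focal length in pixels is half the picture's height over the tangent of half this angle, whatever the lens; pixels are square), "cx", "cy" (the principal point, pixels), "k1" (the pictures are not rectified: a ray, as slopes to the right and down, at radius r is drawn at 1 + k1 r^2 times it, then the intrinsics apply), "origin" and "orientation" of the camera in the world. Camera axes: x right, y up, looking along -z (the intrinsics and any distortion apply to the point x, -y, -z); pixel columns grow to the right and rows downward; lengths in mm; the calibration is good to about 2 mm. A picture is of the moment at which its call begins. There is no depth.
A pose or a line that the arm cannot do raises PlanningError and nothing moves.
- finish_job(): hands the job in; it is judged then, once.
The state is a dict: "clock": time; "joint_positions": joint angles; "qvel": joint speeds; "effort": joint torques, N m; "position": TCP position; "orientation": TCP orientation; "wrist_force": force on the tool from outside, world axes, zero at the start; "torque": the same for the moment, N m; "finger_gap": finger opening in mm; "gripper_force": force on a finger pad.
Only numpy, scipy, OpenCV 4.12 (cv2) and the standard library are available. Lean on these libraries where they do the work, as an engineer would, in place of code of your own. Each camera call takes 0.05 s, during which the arm holds its last target. There are 200 camera calls.

## Working session

There is one attempt and no reset: what is moved stays moved. The work goes in short steps, each a Python script; the robot and the scene stay as the last script left them, time stands still between calls to the robot, and variables do not carry over. Pictures are saved under pics/ and viewed, at most 10 in all, crops included, and the job is handed in when it is done.

```bash
mkdir -p pics
cat > h.py <<'E'
from workcell import *
import numpy as np, cv2
from scipy.spatial.transform import Rotation as R
def snap(n,f):
    d=grab_frame(n); cv2.imwrite(f'pics/{f}.png',d['pixels']); np.save(f'pics/{f}.npy',{k:v for k,v in d.items() if k!='pixels'},allow_pickle=True); return d
def cal(f): return np.load(f'pics/{f}.npy',allow_pickle=True).item()
def rot(o):
    o=np.array(o,float); return o if o.shape==(3,3) else R.from_rotvec(o).as_matrix() if o.size==3 else R.from_quat(o).as_matrix()
def ray(c,u,v):
    f=210/np.tan(np.radians(c['fov_y'])/2); p=np.array([(u-c['cx'])/f,(v-c['cy'])/f]); q=p.copy()
    for _ in range(30): q=p/(1+c['k1']*(q@q))
    d=rot(c['orientation'])@np.array([q[0],-q[1],-1]); return np.array(c['origin'],float),d/np.linalg.norm(d)
def onz(c,u,v,z):
    o,d=ray(c,u,v); return o+d*(z-o[2])/d[2]
def proj(c,P):
    f=210/np.tan(np.radians(c['fov_y'])/2); x=rot(c['orientation']).T@(np.array(P,float)-np.array(c['origin'])); s=np.array([x[0],-x[1]])/-x[2]
    s=s*(1+c['k1']*(s@s)); return s*f+[c['cx'],c['cy']]
def tri(obs):
    A=0;b=0
    for c,u,v in obs:
        o,d=ray(c,u,v); M=np.eye(3)-np.outer(d,d); A=A+M; b=b+M@o
    X=np.linalg.solve(A,b); return X,[np.round(proj(c,X)-[u,v],1) for c,u,v in obs]
E
python3 - <<'E'
from h import *
for n in("scene","top","wrist"):
    d=snap(n,n+'0'); print(n,{k:v for k,v in d.items() if k!='pixels'})
a=[cv2.imread(f'pics/{n}0.png') for n in('scene','top')]
s=get_state(); print({k:np.round(v,3) for k,v in s.items()})
E
```

```text
scene {'fov_y': 47.65525197765587, 'cx': 274.31099917386405, 'cy': 205.593652387161, 'k1': -0.039693833573418776, 'origin': array([1502.74869558,  654.12748824,  919.3500715 ]), 'orientation': array([0.53001763, 1.01223406, 2.00217221])}
top {'fov_y': 49.88735535256708, 'cx': 282.8599227140108, 'cy': 211.51885629493134, 'k1': -0.0220569792832657, 'origin': array([ 439.11764588,  -13.91721321, 1346.21110756]), 'orientation': array([ 0.08154545, -0.06300505, -1.56548962])}
wrist {'fov_y': 70.12969472652912, 'cx': 284.9487743771584, 'cy': 214.58993700889775, 'k1': -0.024763195393481905, 'origin': array([ 234.3363593 , -636.82116694,  383.78623759]), 'orientation': array([-0.21885858,  0.17219429, -1.31358913])}
{'clock': np.float64(0.15), 'joint_positions': array([-1.361,  0.116,  1.442,  0.   ,  1.584, -0.038]), 'qvel': array([ 0.001, -0.001, -0.003, -0.   ,  0.002, -0.001]), 'effort': array([ 0.0000e+00, -7.2176e+01, -6.2295e+01,  7.8000e-02,  2.3000e-02,
       -0.0000e+00]), 'position': array([ 165.549, -654.314,  302.193]), 'orientation': array([-3.117, -0.388,  0.   ]), 'wrist_force': array([-0.322, -0.125,  0.84 ]), 'torque': array([ 0.01 , -0.018, -0.014]), 'gripper_force': np.float64(0.0), 'finger_gap': np.float64(92.931)}
```

View pics/top0.png

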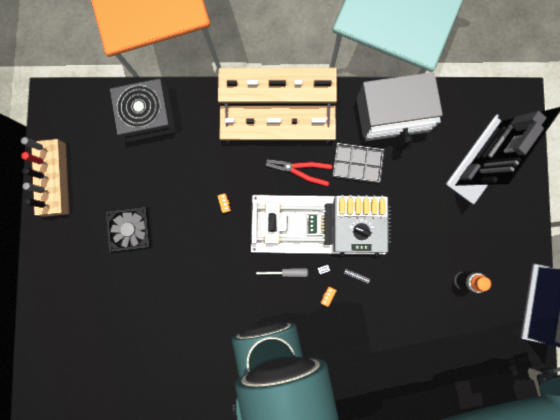

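View pics/scene0.png

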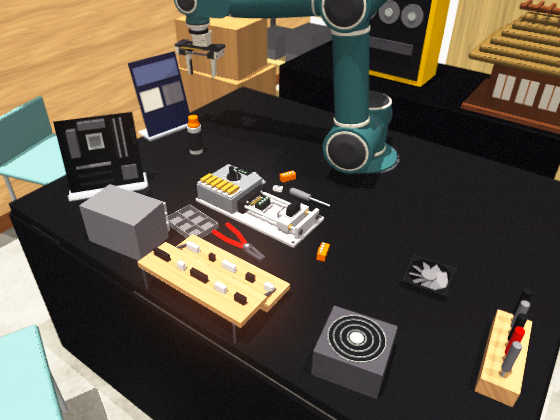

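The top view shows the tester plate spanning about (251,196) to (390,253), with the jaw grip near (272,222), the pin block near (329,223) and the knob near (362,230). Orange look-alikes lie at (224,203) and (328,297). The scene view agrees: the tester is near (262,205) with its knob at (233,172). Next I'll get close wrist views.

```bash
python3 - <<'E'
from h import *
c=cal('top0')
for u,v,z in[(251,196,12),(388,196,12),(390,254,12),(252,252,12),(272,222,84),(362,230,104)]: print(u,v,onz(c,u,v,z).round(1))
w=cal('wrist0'); s=get_state(); T=R.from_rotvec(s['orientation'])
print('cam in tool',T.inv().apply(np.array(w['origin'])-s['position']).round(1)); print((T.as_matrix().T@rot(w['orientation'])).round(2)); print(T.as_matrix().round(2))
for y in(-90,0,30,90):
  # tool z down, tool y axis along world angle y
  a=np.radians(y); Y=np.array([np.cos(a),np.sin(a),0]);Z=np.array([0,0,-1]);X=np.cross(Y,Z)
  q=ik([480,-60,330],R.from_matrix(np.c_[X,Y,Z]).as_rotvec()); print(y,None if q is None else np.round(q,2))
E
python3 -c "
import cv2
im=cv2.imread('pics/top0.png')[180:310,210:400]; cv2.imwrite('pics/crop1.png',cv2.resize(im,None,fx=4,fy=4,interpolation=cv2.INTER_CUBIC))"
```

```text
251 196 [608.4  97.3  12. ]
388 196 [ 609.7 -310.2   12. ]
390 254 [ 438.1 -313.3   12. ]
252 252 [442.2  92.5  12. ]
272 222 [526.   31.6  84. ]
362 230 [ 503.5 -216.8  104. ]
cam in tool [ 71.   -0.2 -81.6]
[[ 0.    0.97  0.26]
 [ 1.   -0.    0.  ]
 [ 0.    0.26 -0.97]]
[[ 0.97  0.25 -0.  ]
 [ 0.25 -0.97  0.  ]
 [ 0.   -0.   -1.  ]]
-90 [-0.18 -0.31  1.8  -0.    1.66  1.39]
0 [-0.18 -0.31  1.8  -0.    1.66 -0.18]
30 [-0.18 -0.31  1.8   0.    1.66 -0.7 ]
90 [-0.18 -0.31  1.8   0.    1.66 -1.75]
```

View pics/crop1.png

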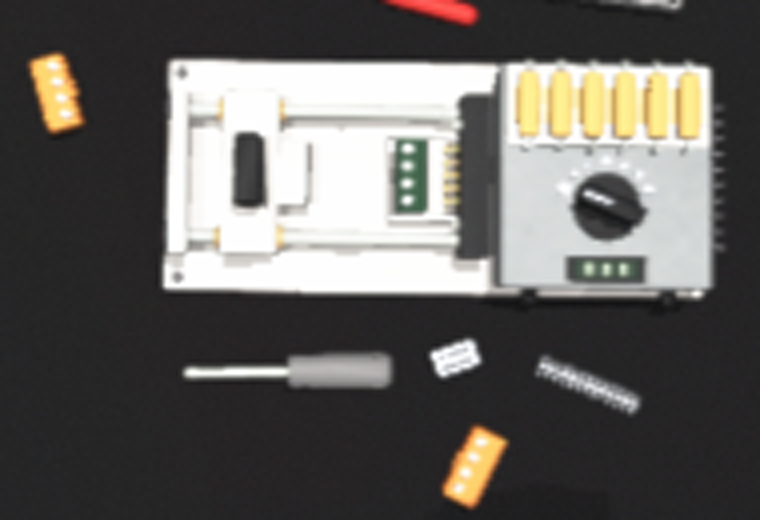

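The crop shows three adapter-shaped things: the dark block with four capacitors in the nest at crop (408,175), and two orange ones at (56,93) and (475,467). The one in the nest, in front of the pins, is the one meant. The knob pointer points up-left at off. Now two wrist views.

```bash
cat >> h.py <<'E'
def ori(deg):
    a=np.radians(deg); Y=np.array([np.cos(a),np.sin(a),0]);Z=np.array([0,0,-1.]);return R.from_matrix(np.c_[np.cross(Y,Z),Y,Z]).as_rotvec()
def st(): 
    s=get_state(); print(round(s['clock'],2),s['position'].round(1),'F',s['wrist_force'].round(1),'T',s['torque'].round(3),'gap',round(s['finger_gap'],1),round(s['gripper_force'],1)); return s
E
python3 - <<'E'
from h import *
move_ptp([545,-200,300],ori(-90)); hold(.2); snap('wrist','wB'); st()
move_straight([545,-10,300],speed=250); hold(.2); snap('wrist','wA'); st()
for n in 'AB':
    im=cv2.imread(f'pics/w{n}.png'); cv2.imwrite(f'pics/w{n}v.png',cv2.resize(im,(800,600),interpolation=cv2.INTER_CUBIC))
E
```

```text
2.52 [ 544.9 -200.4  299.9] F [-0.5 -0.1 -0.6] T [ 0.015  0.053 -0.007] gap 92.8 0.0
3.68 [545.  -10.9 299.9] F [-0.7  0.2  0.4] T [ 0.04  -0.019 -0.047] gap 93.0 0.0
```

View pics/wAv.png

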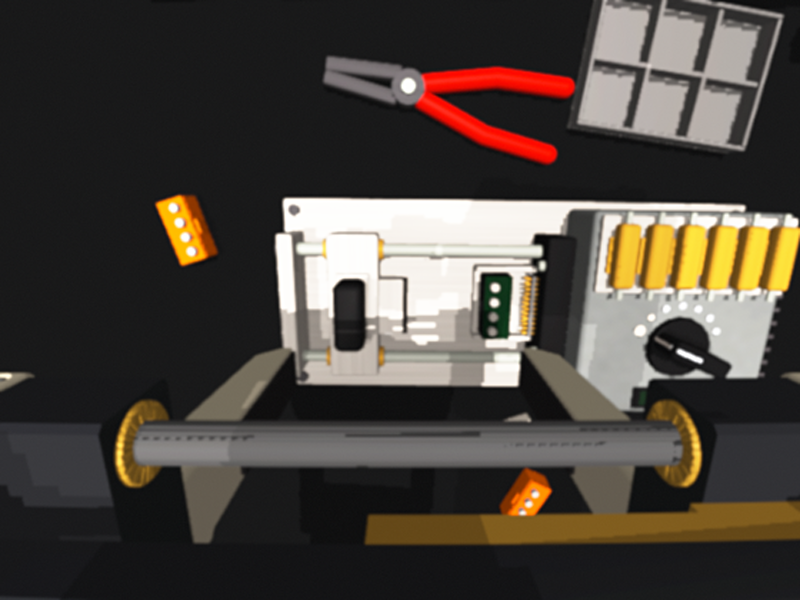

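View pics/wBv.png

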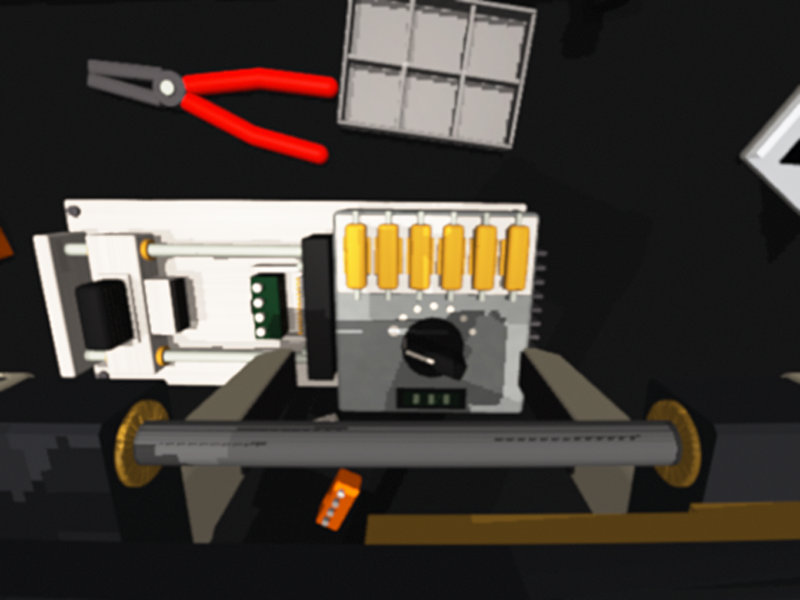

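Wrist A shows the grip at (350,315), the adapter at (495,305), the pin tips at (525,305) and the knob at (680,347). Wrist B shows the grip at (104,314), the adapter at (268,305) and the knob at (433,348). I'll enlarge both areas for accurate reading.

Run:
```python
from h import *
A=cv2.imread('pics/wA.png');B=cv2.imread('pics/wB.png')
def cr(im,u,v,w=100,h=75,k=4):
    o=cv2.resize(im[v:v+h,u:u+w],None,fx=k,fy=k,interpolation=cv2.INTER_CUBIC)
    o=cv2.convertScaleAbs(o,alpha=1,beta=30)
    for i in range(0,w,10): cv2.line(o,(i*k,0),(i*k,6 if (u+i)%50 else 14),(0,0,255),1)
    for i in range(0,h,10): cv2.line(o,(0,i*k),(6,i*k),(0,0,255),1)
    return o
cv2.imwrite('pics/c2.png',np.vstack([np.hstack([cr(A,190,180),cr(A,425,200)]),np.hstack([cr(B,20,180),cr(B,255,200)])]))
```

```text
(no output)
```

View pics/c2.png

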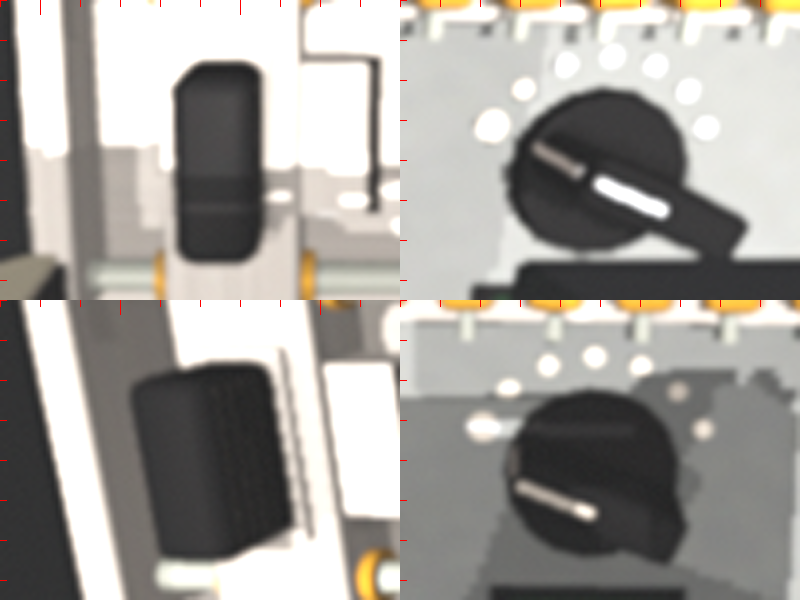

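Run:
```python
from h import *
from scipy.optimize import least_squares
a,b=cal('wA'),cal('wB')
h=-.375
A=[(425+(x-400)/4+h,200+y/4+h) for x,y in[(492,126),(524,90),(567,65),(613,57),(656,66),(688,91),(706,128)]]
B=[(255+(x-400)/4+h,200+(y-300)/4+h) for x,y in[(483,427),(509,388),(548,366),(595,357),(641,366),(678,392),(703,429)]]
P=[]
for p,q in zip(A,B):
    X,e=tri([(a,*p),(b,*q)]); P.append(X); print(X.round(1),e[0],e[1])
P=np.array(P)
def f(x,full=0):
    r=[]
    for i in range(7):
        t=x[3]+np.radians(67.5-22.5*i); X=[x[0]+x[4]*np.cos(t),x[1]+x[4]*np.sin(t),x[2]]
        r+=[proj(a,X)-A[i],proj(b,X)-B[i]]
    return np.ravel(r)
s=least_squares(f,[P[:,0].mean()-20,P[:,1].mean(),70,0,32]); x=s.x; print('knob fit',x[:3].round(1),'yaw',np.degrees(x[3]).round(2),'r',x[4].round(1),'rms',np.sqrt(np.mean(s.fun**2)).round(2))
print('skirt',tri([(a,474.25+h,242.5+h),(b,302.5+h,243+h)]))
G,e=tri([(a,244.25+h,220.5+h),(b,65.75+h,221.25+h)]); print('grip',G,e)
# plate corner BL, box corners
s_=lambda U,V:((U+.5)/1.42857-.5,(V+.5)/1.42857-.5)
C,e=tri([(a,*s_(284,199)),(b,*s_(65,201))]); print('plateBL',C,e)
yaw=x[3]; Rz=R.from_euler('z',yaw).as_matrix()
O=C-Rz@[85,197.5,0]; print('origin est',O.round(1))
for n,p in(('grip',G),('knob',x[:3])): print(n,'tester',(Rz.T@(p-O)).round(1))
ad,e=tri([(a,*s_(495,305)),(b,*s_(266,305))]); print('adapter tester',(Rz.T@(ad-O)).round(1),e)
```

```text
[ 514.6 -189.8   70.4] [0.  0.1] [ 0.  -0.1]
[ 525.4 -196.9   70.8] [-0.  -0.2] [-0.   0.2]
[ 532.2 -207.4   71.5] [0.  0.2] [-0.  -0.2]
[ 534.4 -220.    71. ] [-0.   0.1] [ 0.  -0.1]
[ 531.9 -232.5   71. ] [0. 0.] [ 0. -0.]
[ 524.7 -242.6   71.1] [0.  0.1] [-0.  -0.1]
[ 514.1 -249.9   70.9] [0.  0.1] [-0.  -0.1]
knob fit [ 502.  -219.6   71. ] yaw -0.69 r 32.5 rms 0.13
skirt (array([ 502.88552047, -219.01761483,   73.95888906]), [array([0. , 0.2]), array([-0. , -0.2])])
grip [529.84490301  32.11162821  81.33301313] [array([0. , 0.6]), array([ 0. , -0.6])]
plateBL [611.5053614   93.38551834  10.44507683] [array([0. , 0.3]), array([-0.1, -0.3])]
origin est [ 524.1 -103.1   10.4]
grip tester [  4.1 135.3  70.9]
knob tester [ -20.7 -116.8   60.5]
adapter tester [ 2.5 19.8 29.7] [array([-0. ,  0.1]), array([-0. , -0.1])]
```

The knob fit is tight: axis (502.0,-219.6), yaw -0.69°. The grip is near (528,32). Next I'll grasp the grip and slide it, logging forces.

Run:
```python
from h import *
yaw=np.radians(-.69); d=np.array([np.sin(yaw),-np.cos(yaw),0])
set_gripper(50)
o=ori(-90.69); g=np.array([528,32,139.])
move_ptp(g+[0,0,60],o); move_straight(g,speed=120); st()
set_gripper(15); s=st(); g=s['position'].copy()
np.save('g.npy',g)
for t in (20,40,44,46,48,50):
    move_straight(g+d*t,speed=80 if t<41 else 20); st()
```

```text
5.71 [528.5  31.8 140. ] F [-0.4  0.4  0.2] T [ 0.02  -0.052 -0.049] gap 49.6 0.0
6.28 [528.1  32.2 139.3] F [-0.7  3.8  3.8] T [ 0.599  0.143 -0.048] gap 21.7 30.0
6.67 [527.9  11.8 139.3] F [-0.1 -3.9  0.9] T [-0.579  0.025  0.025] gap 21.7 30.0
7.08 [527.6  -8.1 139.3] F [-0.2 -4.1  0.8] T [-0.585  0.054 -0.017] gap 22.0 30.0
7.42 [527.6 -11.1 139.3] F [0.1 4.7 3. ] T [ 0.782 -0.003 -0.021] gap 21.9 30.0
7.67 [527.6 -13.  139.3] F [-0.9  6.3  1.6] T [ 1.006  0.01  -0.004] gap 21.9 30.0
7.92 [527.5 -15.  139.3] F [-1.1  7.6  1.3] T [ 0.999  0.021 -0.081] gap 21.7 30.0
8.18 [527.5 -17.  139.3] F [0.1 7.5 2. ] T [ 1.059  0.048 -0.08 ] gap 21.8 30.0
```

Run:
```python
from h import *
yaw=np.radians(-.69); d=np.array([np.sin(yaw),-np.cos(yaw),0]); g=np.load('g.npy')
t=50
while t<76:
    t+=2 if t<58 else 1; move_straight(g+d*t,speed=15); F=[]
    for _ in range(3): hold(.02); s=get_state(); F.append(s['wrist_force'][1])
    print(t,round(s['clock'],2),'y',round(s['position'][1],2),'F',round(np.mean(F),2),'Tx',round(s['torque'][0],2))
    if np.mean(F)>13: break
snap('top','top1'); snap('wrist','w1')
```

```text
52 8.51 y -18.98 F 7.14 Tx 1.13
54 8.84 y -20.92 F 6.94 Tx 1.12
56 9.18 y -22.95 F 7.32 Tx 1.08
58 9.51 y -24.95 F 6.9 Tx 1.11
59 9.81 y -25.88 F 7.61 Tx 1.18
60 10.11 y -26.86 F 7.84 Tx 1.2
61 10.41 y -27.86 F 7.85 Tx 1.24
62 10.71 y -28.85 F 8.26 Tx 1.22
63 11.01 y -29.81 F 7.93 Tx 1.29
64 11.31 y -30.82 F 8.42 Tx 1.25
65 11.61 y -31.81 F 8.99 Tx 1.32
66 11.91 y -32.8 F 8.64 Tx 1.31
67 12.21 y -33.82 F 8.55 Tx 1.36
68 12.51 y -34.81 F 8.25 Tx 1.32
69 12.81 y -35.82 F 8.58 Tx 1.31
70 13.11 y -36.82 F 8.78 Tx 1.29
71 13.41 y -37.81 F 8.51 Tx 1.28
72 13.71 y -38.82 F 8.52 Tx 1.32
73 14.01 y -39.81 F 8.63 Tx 1.33
74 14.31 y -40.71 F 9.79 Tx 1.57
75 14.61 y -41.54 F 11.22 Tx 1.77
76 14.91 y -42.39 F 12.92 Tx 1.97
```

Contact came at y≈-40 (baseline 8.6 N), and the pins are now about 2.4 mm in. One more mm, then unload and release.

Run:
```python
from h import *
yaw=np.radians(-.69); d=np.array([np.sin(yaw),-np.cos(yaw),0]); g=np.load('g.npy')
move_straight(g+d*77,speed=15); hold(.1); s=st(); p=s['position'].copy()
t=(p-g)@d; move_straight(g+d*t,speed=15); hold(.1); s=st()
t+= (s['position']-p)@d
set_gripper(50); s=st()
move_straight(g+d*t+[0,0,90],speed=200); st()
hold(.15); snap('wrist','w2'); snap('top','top2')
im=cv2.imread('pics/w2.png'); cv2.imwrite('pics/w2v.png',cv2.resize(im[60:320,150:500],None,fx=2.2,fy=2.2,interpolation=cv2.INTER_CUBIC))
```

```text
15.36 [527.2 -43.3 139.3] F [-0.4 15.2  3.7] T [ 2.214  0.073 -0.029] gap 21.7 30.0
15.71 [527.2 -42.7 139.3] F [0.2 7.  2.3] T [ 1.118  0.054 -0.013] gap 22.0 30.0
16.38 [527.2 -43.3 139.3] F [-1.  -0.9 -0.1] T [ 0.085 -0.038  0.032] gap 49.9 0.0
16.98 [526.9 -42.7 228.2] F [-0.1  0.2 -0.6] T [0.023 0.01  0.02 ] gap 49.9 0.0
```

View pics/w2v.png

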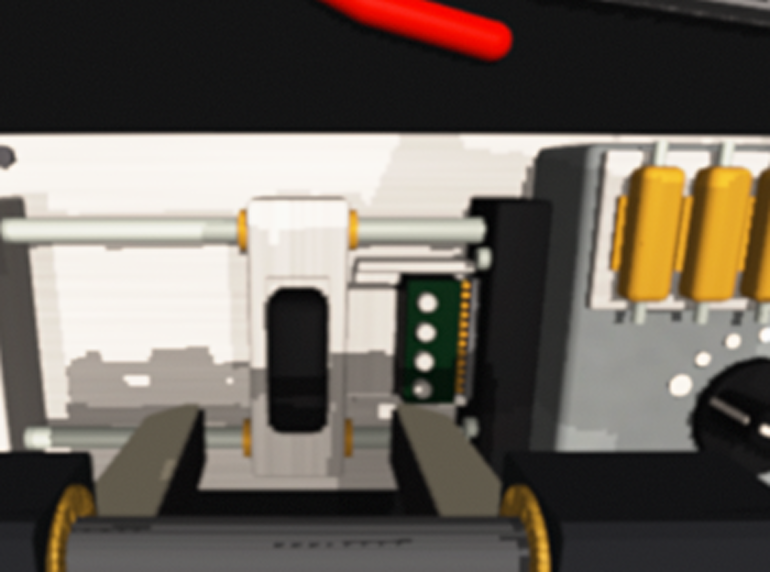

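The picture shows the adapter at (430,340) seated against the pins at (465,340), and the jaw nose behind it. I estimate 2.2–3.5 mm of press. I'll check it by pushing the grip from behind with one finger up to about 14.3 N (9 friction + 5.3 pins), which can only top it up.

Run:
```python
from h import *
yaw=np.radians(-.69); d=np.array([np.sin(yaw),-np.cos(yaw),0]); g=np.load('g.npy')
set_gripper(40); t0=75.3
move_straight(g+d*t0,speed=150); hold(.1); st()
move_straight(g+d*(t0+7.5),speed=40); t=t0+7.5; P=None
for i in range(16):
    t+=.5; move_straight(g+d*t,speed=12); F=[]
    for _ in range(4): hold(.015); s=get_state(); F.append(s['wrist_force'][1])
    F=np.mean(F); print(round(t,1),round(s['clock'],2),'y',round(s['position'][1],2),'F',round(F,2))
    if F>13.9: break
    if F<2: continue
move_straight(g+d*(t0),speed=60); st()
move_straight(g+d*t0+[0,0,90],speed=200); st()
```

```text
18.52 [527.7 -43.1 140.6] F [ 0.1 -0.4 -0.2] T [ 0.039  0.014 -0.031] gap 40.3 0.0
83.3 19.17 y -51.05 F -0.12
83.8 19.48 y -51.57 F 0.08
84.3 19.8 y -51.76 F 5.29
84.8 20.12 y -51.9 F 9.29
85.3 20.43 y -52.12 F 12.34
85.8 20.75 y -52.47 F 13.85
86.3 21.07 y -52.89 F 14.44
21.4 [527.2 -42.9 139.3] F [0.3 0.9 0.5] T [ 0.057 -0.021  0.001] gap 40.0 0.0
22.0 [526.9 -43.2 228.2] F [-0.1 -1.9 -0.6] T [-0.022  0.027  0.003] gap 39.8 0.0
```

The slip and sliding force of about 14.4 N means the pins are about 3.2 mm in. Now the knob: grasp it and start the turn in small steps.

Run:
```python
from h import *
k=np.array([502,-219.6,165.])
set_gripper(30)
move_ptp(k+[0,0,50],ori(-23.19)); hold(.1); move_straight(k,speed=100); hold(.2); st()
set_gripper(5); s=st(); hold(.1); s=st()
q=np.array(s['joint_positions']); print(q.round(4)); q=ik(k,ori(-23.19)); print(np.round(q,4)); np.save('q.npy',q)
for a in (2,4,6,8,11,14):
    q2=q.copy(); q2[5]+=np.radians(a); c=get_state()['clock']; move_j(q2); T=[]
    for _ in range(3): hold(.02); s=get_state(); T.append(s['torque'][2])
    yy=R.from_rotvec(s['orientation']).as_matrix()[:,1]; ang=np.degrees(np.arctan2(yy[1],yy[0]))
    print(a,round(s['clock']-c,2),'turned',round(-23.19-ang,2),'Tz',round(np.mean(T),3),s['wrist_force'].round(1),s['position'].round(1),round(s['clock'],1))
```

```text
24.73 [ 502.2 -219.7  165.7] F [ 0.3 -0.2  0.3] T [-0.004 -0.066  0.011] gap 30.1 0.0
25.15 [ 501.9 -219.6  165.2] F [-4.1  1.9  3.9] T [ 0.235  0.553 -0.032] gap 13.7 30.0
25.25 [ 501.9 -219.6  165.2] F [-4.3  2.1  4.2] T [0.306 0.718 0.007] gap 13.8 30.0
[-0.4589 -0.09    1.876  -0.      1.3558 -0.0542]
[-0.4589 -0.0897  1.8761  0.      1.3552 -0.0542]
2 0.3 turned 2.01 Tz 0.111 [-4.9  2.1  6. ] [ 501.9 -219.6  165.2] 25.6
4 0.3 turned 4.0 Tz 0.147 [-4.7  2.   5. ] [ 501.9 -219.6  165.1] 25.9
6 0.3 turned 6.0 Tz 0.16 [-4.4  1.7  4.8] [ 501.9 -219.6  165.2] 26.1
8 0.3 turned 8.01 Tz 0.132 [-4.5  2.4  4.8] [ 501.9 -219.6  165.2] 26.4
11 0.3 turned 10.99 Tz 0.092 [-4.6  2.   4.9] [ 501.9 -219.6  165.2] 26.8
14 0.3 turned 13.99 Tz 0.032 [-4.   3.1  5.8] [ 502.  -219.6  165.2] 27.1
```

Run:
```python
from h import *
q=np.load('q.npy')
for a in list(range(17,62,3))+[62,64,65,66,66.7]:
    q2=q.copy(); q2[5]+=np.radians(a); move_j(q2); T=[]
    for _ in range(3): hold(.02); s=get_state(); T.append(s['torque'][2])
    yy=R.from_rotvec(s['orientation']).as_matrix()[:,1]; ang=np.degrees(np.arctan2(yy[1],yy[0]))
    print(a,round(-23.19-ang,2),'Tz',round(np.mean(T),3),s['wrist_force'].round(1),round(s['clock'],1))
```

```text
17 16.99 Tz 0.036 [-4.9  2.9  5.9] 27.4
20 19.99 Tz 0.061 [-4.7  1.4  4.9] 27.6
23 22.99 Tz 0.08 [-3.7  2.   5.1] 27.9
26 25.97 Tz 0.132 [-4.7  1.4  5.2] 28.2
29 28.97 Tz 0.175 [-3.3  1.2  5.5] 28.6
32 31.97 Tz 0.104 [-4.1  1.5  5. ] 28.9
35 34.97 Tz 0.08 [-3.7  1.7  5.2] 29.1
38 37.96 Tz 0.029 [-5.   2.   5.7] 29.4
41 40.97 Tz 0.033 [-4.8  1.9  5.3] 29.8
44 43.96 Tz 0.079 [-4.   0.7  5.7] 30.1
47 46.96 Tz 0.137 [-3.7  1.2  5.6] 30.4
50 49.95 Tz 0.171 [-3.8  0.1  4.8] 30.6
53 52.94 Tz 0.142 [-4.2  1.5  5.4] 30.9
56 55.94 Tz 0.108 [-4.5  1.4  4.4] 31.2
59 58.95 Tz 0.055 [-4.7  0.6  4.8] 31.6
62 61.95 Tz 0.02 [-3.2  0.4  5.1] 31.9
64 63.95 Tz 0.03 [-3.7  0.7  5.4] 32.1
65 64.94 Tz 0.052 [-4.1  0.2  5.6] 32.5
66 65.94 Tz 0.046 [-4.9  0.4  5.3] 32.8
66.7 66.64 Tz 0.102 [-4.3  0.1  4.8] 33.0
```

Run:
```python
from h import *
q=np.load('q.npy')
for a in (67.3,67.8):
    q2=q.copy(); q2[5]+=np.radians(a); move_j(q2); T=[]
    for _ in range(10): hold(.03); s=get_state(); T.append(s['torque'][2])
    print(a,'Tz',round(np.mean(T),3),round(np.std(T),3),round(s['finger_gap'],1),round(s['clock'],1))
snap('wrist','w3'); snap('top','top3')
im=cv2.imread('pics/w3.png'); t=cv2.imread('pics/top3.png')[175:275,240:400]
cv2.imwrite('pics/w3v.png',np.vstack([cv2.resize(im[:260],(700,325)),cv2.resize(t,(440,275),interpolation=cv2.INTER_CUBIC).repeat(1,0) if 0 else cv2.copyMakeBorder(cv2.resize(t,(440,275),interpolation=cv2.INTER_CUBIC),0,0,0,260,cv2.BORDER_CONSTANT)]))
```

```text
67.3 Tz 0.076 0.025 13.7 33.6
67.8 Tz 0.1 0.023 13.3 34.2
```

View pics/w3v.png

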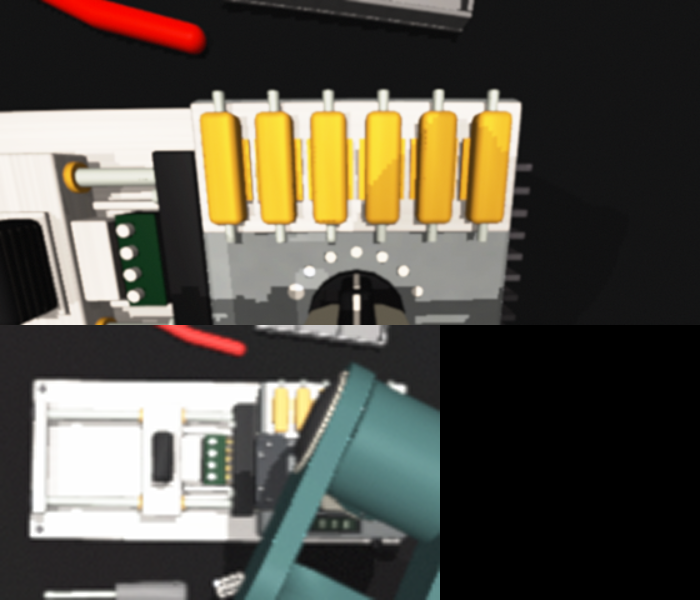

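The pointer line at (357,290) points straight at the fourth dot (357,252), which is the third stop. The holding torque is 0.10 N m, as expected there. The jaw is still pressed against the adapter at (125,265). Handing in.

```bash
python3 -c "
from h import *
st(); print(finish_job())"
```

```text
34.32 [ 502.  -219.7  165.2] F [-3.7  0.5  5.3] T [0.126 0.772 0.088] gap 13.6 30.0
the job is handed in; nothing more can be done
None
```

I handed the job in at 34.3 s with the jaw pressing the adapter about 3.2 mm onto the pins (estimated from force, not measured directly) and the knob, turned through three clicks, still held in the fingers at the third stop; the verdict was not shown.

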